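# Uncover a wood sample, hang its lid and close the moisture analyser

### The arm

A 7-joint arm with a two-finger parallel gripper is mounted at the origin on a cart in front of the work surface, level with it; the furniture and walls round the work are solid. World frame = base frame: x ahead of the robot, y to its left, z up, the work surface at z = 0. Lengths are in m, angles in rad, forces in N, time in s.
With the tool pointing down it reaches from about 0.35 to 0.9 m from the base axis. Payload 19.9 kg.
Tool frame: the origin (TCP) lies midway between the tips of the shut fingers; the grasp point (between the pads) lies tcp_to_grasp behind it (tcp_to_grasp is the distance from the TCP to the grasp point, in m); z points along the fingers, y is the line along which they close (so a half turn about z gives the same grasp; the last joint's range is limited). The gripper opens to 94 mm and grips with 3 to 60 N. Pads are 16 mm wide; open, the fingers measure 119 mm over their backs; the gripper's body (75 mm by 177 mm) begins 78 mm behind the grasp point.
Start: joints at [1.095, 0.417, -0.01, 1.614, 0.005, 1.111, -0.053], TCP at [0.263, -0.567, 0.18] pointing down, gripper open.
Joint ranges: [-2.81, 2.81], [-0.39, 2.02], [-1.27, 1.25], [0.06, 2.57], [-1.19, 4.33], [0.19, 2], [-2.82, 2.82]. Speed limits (rad/s): [1.89, 1.89, 2.39, 2.39, 3.01, 3.01, 3.01].

### API

Orientations are given as a unit quaternion [x, y, z, w].
In Python, from station import sense, snapshot, job_done, tcp_to_grasp gives the robot as it stands. The module is installed in compiled form; this text tells all that it offers.
- The arm moves only by the tool step_arm, never from a script. Its argument "increments" is a list that holds one entry, the list of rows, each a list of 7 numbers: the opening, from 0 (shut) to 1 (fully open), then the shift along the tool's x, y, z in m, then the turn, a rotation vector about the tool's x, y, z in degrees. A call has 1 to 12 rows; each row is the pose to reach, as a shift and turn from the pose commanded when the call began, along the tool's axes at that moment; what a row does not reach only later rows make up. A row lasts 1/10 s, in which the tool goes at most 50 mm and 8.59 degrees, less where a joint would pass 70% of its speed; a pose out of reach is approached as far as the arm can. A call with a gripper value outside its range is refused whole. The fingers move at their own pace and stop on an object; "squeeze" is the grip in N (left out, the last holds). Time passes only in rows, so rows that repeat a pose let the fingers close. It gives the time, the measured TCP pose, the force, the opening and the grip force at its end, in the units of the state.
- sense(): the state, without advancing time (a new reading comes with each control period).
- snapshot(name): name is "scene" or "top" or "wrist"; returns a dict with "color" (400x640x3 uint8, red, green, blue), "fov_y" (degrees; the focal length in pixels is half the picture's height over the tangent of half this angle, whatever the lens; pixels are square), "cx", "cy" (the principal point, pixels), "xyz" and "orientation" of the camera in the world. Camera axes: x right, y down, z forward; pixel columns grow to the right and rows downward; lengths in m; the calibration is good to about 2 mm. A picture is of the moment at which its call begins. There is no depth.
- job_done(): hands the job in; it is judged then, once.
The state is a dict: "time_s": time; "q": joint angles; "qvel": joint speeds; "effort": joint torques, N m; "position": TCP position; "orientation": TCP orientation; "force": force on the tool from outside, world axes, zero at the start; "ft_torque": the same for the moment, N m; "gripper_width": finger opening in m; "grip_force": force on a finger pad.
Only numpy, scipy, OpenCV 4.12 (cv2) and the standard library are available. Lean on these libraries where they do the work, as an engineer would, in place of code of your own. Each camera call takes 0.05 s, during which the arm holds its last target. There are 200 camera calls.

### The job

Get the wood sample ready for a moisture reading: lift the loose lid off the sample cup in the analyser's open drawer and hang it by its knob between the prongs of the forked lid holder, seated behind the prongs' raised ends; never lay the lid down on the bench. Then push the drawer fully home, with the cup still standing in its recess. Leave the two rearing jars and the black marker where they are.

Things in the scene. Friction and masses are not known exactly. Their poses are not given: they have to be found in the camera images.
- analyser: Moisture analyser, fixed: low white box, 160 deep (x) x 180 wide (y) x 108 mm high, dark display on top. Origin: centre of its underside, on the bench. Its front face is 80 mm from the origin along its -x axis; the drawer, open at the start, comes out that way. Hollow: the open cup passes under its roof (94 mm above the bench), the cup with its lid does not.
- drawer (a joint): Sample drawer, slides along the analyser's x axis: 0 = fully open, 0.105 (m) = fully home at its stop; about 2 N of friction, stays where left. Front panel: 168 mm wide, from 10 to 86 mm above the bench; when open its outer face is 197 mm in front of the analyser's origin.
- drawer_pull (a point): Middle of the front of the pull bar on the drawer's panel, 50 mm above the bench: round bar 11 mm thick, 90 mm long (along y); its front stands 28.5 mm off the panel's outer face. Axes as the analyser's: pushing along +x closes the drawer.
- drawer_recess (a point): Centre of the round recess in the drawer's tray, on its floor 16 mm above the bench; 74 mm wide, 9 mm deep. The cup stands in it.
- cup: Clear plastic sample cup with pieces of wood in it, loose, 89 mm across the rim, 66 mm across the foot, 60 mm high. Origin: centre of its underside, z up.
- lid: Loose metal lid on the cup, 90 g. Origin: centre of its underside; z up along its axis. Plug 68 mm across from z = 0 to 6 mm (inside the cup), plate 98 mm across from 6 to 12, collar 22 mm across from 12 to 15, neck 14 mm across from 15 to 36, round black knob 36 mm across from z = 36 to 60 mm.
- lid_collar (a point): Point on the lid's axis at the underside of the knob (z = 36 mm of the lid); this underside rests on the prongs when the lid hangs.
- holder: Forked lid holder, fixed: steel base plate 150 x 100 mm (top at 8 mm), an upright 70 to 75 mm behind the origin (+x), and two level prongs, top faces 100 mm above the bench, pointing to -x where the fork is open. Origin: on the bench under the seat. Nothing of it is higher than 106 mm.
- holder_seat (a point): Seat: midway between the prongs, at their top faces; axes as the holder's (-x to the open end, y across). Prongs 8 x 8 mm, gap 21 mm, flared tips 50 mm before the seat; on each a raised end 4 mm high, 23 to 29 mm before the seat; a cross bar 6 mm high 23 mm behind it. The neck enters from the open end, knob over the raised ends, plate under the prongs; then the knob is lowered on to the prongs.
- jar: Bystander: closed clear rearing jar, 102 mm wide, 73 mm high, loose, across from the holder on the other side of the analyser. Origin: centre of its underside.
- marker: Bystander: black marker pen lying on the bench, 135 mm long (along x), 15 mm thick, loose. Origin: centre of its underside.
- jar_back: Bystander: closed clear rearing jar like the other, at the back right of the bench. Origin: centre of its underside.
Mind the look-alikes: they are no part of the job. What is shaped like the cup but pink is not meant.

How it is judged:
On the way, in this order (a step that is already met when the one before it is completed fails the run):
1. the lid hangs level by its knob in the seat of the holder while the drawer is still open (moved in less than 50 mm) (horizontal distance between lid_collar and holder_seat below 0.009 m and z of lid_collar in the frame of holder_seat between -0.003 and 0.003 m and angle between lid's own z axis and vertical below 0.12 rad and value of joint drawer below 0.05 m), for 0.2 s.
2. the drawer is fully home (within 3 mm) (value of joint drawer above 0.102 m), for 0.2 s.
At the end, for the whole second after the job is handed in: The lid hangs at rest in the holder: the underside of its knob within 9 mm (horizontally) and 3 mm (in height) of the seat point, within 0.12 rad of level. The drawer is within 3 mm of fully home, and the cup stands upright (0.1 rad) in its recess, within 8 mm of the recess's centre (horizontal distance between lid_collar and holder_seat below 0.009 m and z of lid_collar in the frame of holder_seat between -0.003 and 0.003 m and angle between lid's own z axis and vertical below 0.12 rad and linear speed of lid below 0.03 m/s and value of joint drawer above 0.102 m and distance between cup and drawer_recess below 0.008 m and angle between cup's own z axis and vertical below 0.1 rad); the robot touches nothing.
It fails at once if the lid is laid or dropped on the bench (its underside below 25 mm) (height (world z) of lid below 0.025 m).
It fails at once if the cup is tipped by more than 0.35 rad (angle between cup's own z axis and vertical above 0.35 rad).
It fails at once if a rearing jar or the marker is moved by more than 30 mm (distance of any of jar, jar_back, marker from where it was at the start of the episode above 0.03 m).
It also fails if it takes over 58 s, if anything falls off the work surface, if the arm or the gripper's body presses on something with over 40 N, if the wrist force passes 120 N, or if a joint passes its speed limit or range.

## Working session

There is one attempt and no reset: what is moved stays moved. The work goes in short steps, Python scripts to look and compute and a tool call to move; the robot and the scene stay as the last step left them, time stands still between calls to the robot, and variables do not carry over. Pictures are saved under pics/ and viewed, at most 10 in all, crops included, and the job is handed in when it is done.

Besides the shell and the picture viewer there is one more tool, called after "Emit:" by a JSON object that holds its "method" and its "body", one argument or row to a line. step_arm: Moves the arm, as the interface text tells. Its arguments: {"type":"object","properties":{"increments":{"type":"array"},"squeeze":{"type":"number"}},"required":["increments"]}

```bash
mkdir -p pics
cat > h.py <<'E'
import numpy as np, cv2, json
from scipy.spatial.transform import Rotation as R
from station import sense, snapshot, job_done, tcp_to_grasp
def shot(n,f):
    s=snapshot(n); cv2.imwrite(f'pics/{f}.png',s['color'][:,:,::-1])
    np.save(f'pics/{f}.npy',s,allow_pickle=True); return s
def load(f): return np.load(f'pics/{f}.npy',allow_pickle=True).item()
def ray(s,u,v):
    f=200/np.tan(np.radians(s['fov_y'])/2)
    d=R.from_quat(s['orientation']).apply([(u-s['cx'])/f,(v-s['cy'])/f,1]); return np.array(s['xyz']),d/np.linalg.norm(d)
def onz(s,u,v,z):
    o,d=ray(s,u,v); return o+d*(z-o[2])/d[2]
def tri(*obs):
    A=np.zeros((3,3));b=np.zeros(3)
    for s,u,v in obs:
        o,d=ray(s,u,v);P=np.eye(3)-np.outer(d,d);A+=P;b+=P@o
    x=np.linalg.solve(A,b); return x,[np.linalg.norm((np.eye(3)-np.outer(d,d))@(x-o)) for o,d in [ray(*q) for q in obs]]
def proj(s,p):
    f=200/np.tan(np.radians(s['fov_y'])/2)
    c=R.from_quat(s['orientation']).inv().apply(np.array(p)-s['xyz']); return c[0]/c[2]*f+s['cx'],c[1]/c[2]*f+s['cy']
E
python3 - <<'E'
from h import *
for n in('scene','top','wrist'):
    s=shot(n,n+'0'); print(n,s['fov_y'],s['cx'],s['cy'],s['xyz'],R.from_quat(s['orientation']).as_matrix().round(3).tolist())
st=sense();print(st,tcp_to_grasp)
E
```

```text
scene 50.8984711203533 316.6793853996074 200.75983379425696 [0.12344096 0.86232615 0.62075006] [[-0.898, -0.222, 0.38], [-0.44, 0.435, -0.786], [0.009, -0.873, -0.488]]
top 53.64794980251056 317.26531101797343 201.9522623080114 [ 0.41323216 -0.00700883  1.18136668] [[-0.015, -0.991, 0.131], [-1.0, 0.014, -0.006], [0.004, -0.131, -0.991]]
wrist 60.1827125513767 321.4332355557744 203.53281076087606 [ 0.33489865 -0.5328505   0.38465901] [[0.42, -0.872, -0.249], [-0.907, -0.404, -0.115], [-0.0, 0.274, -0.962]]
{'time_s': 0.15, 'q': array([ 1.09552424,  0.41782618, -0.01031204,  1.61401256,  0.0046872 ,
        1.11068308, -0.05297229]), 'qvel': array([-0.00067553, -0.00130146,  0.00053043, -0.00270516,  0.00042775,
        0.00029538, -0.00021894]), 'effort': array([ 2.83287563e-04, -8.51529622e+01,  6.38544783e-01, -4.26135850e+01,
       -4.88717097e-02,  1.71395339e-02,  1.31891825e-04]), 'position': array([ 0.26255953, -0.56684619,  0.17918543]), 'orientation': array([ 9.76568102e-01,  2.15208127e-01, -1.27185412e-04, -4.34360804e-04]), 'force': array([-0.3618012 ,  0.74341954,  0.10285519]), 'ft_torque': array([ 0.03105696,  0.0173799 , -0.01955765]), 'grip_force': 0.0, 'gripper_width': 0.09412711924287197} 0.0188
```

View pics/top0.png

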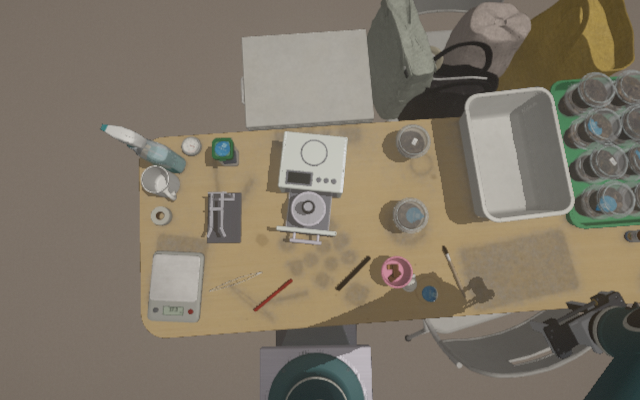

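View pics/scene0.png

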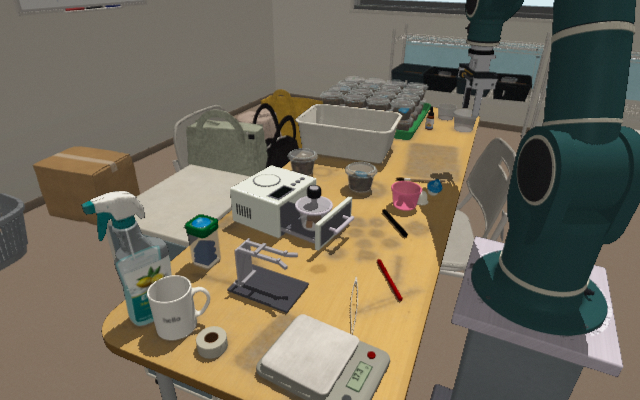

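Top view: the lid with its black knob sits at about (308,207) in the drawer in front of the analyser (313,163). The fork holder is at (223,215), the jars at (410,215) and (411,142), and the black marker at (353,273). Cup-like things are the clear lidded one at (308,207) and the pink one at (396,272). The clear one in the drawer fits the description, and I'll confirm it in an enlarged crop.

Run:
```python
from h import *
a=cv2.imread('pics/top0.png')[120:260,190:350]
b=cv2.imread('pics/scene0.png')[160:310,220:370]
a=cv2.resize(a,(457,400),interpolation=2);b=cv2.resize(b,(400-60,400),interpolation=2) if 0 else cv2.resize(b,(343,343),interpolation=2)
c=np.zeros((400,800,3),np.uint8);c[:,:457]=a;c[:343,457:]=b
cv2.imwrite('pics/crop0.png',c)
t=load('top0')
for n,u,v,z in [('knob',308,207,.13),('an',313,163,.108),('hold',223,215,.05),('pull',305,240,.05),('marker',353,273,.01),('jar',410,215,.073)]: print(n,onz(t,u,v,z).round(3))
```

```text
knob [0.539 0.012 0.13 ]
an [ 0.664 -0.003  0.108]
hold [0.529 0.257 0.05 ]
pull [0.454 0.023 0.05 ]
marker [ 0.358 -0.115  0.01 ]
jar [ 0.519 -0.274  0.073]
```

View pics/crop0.png

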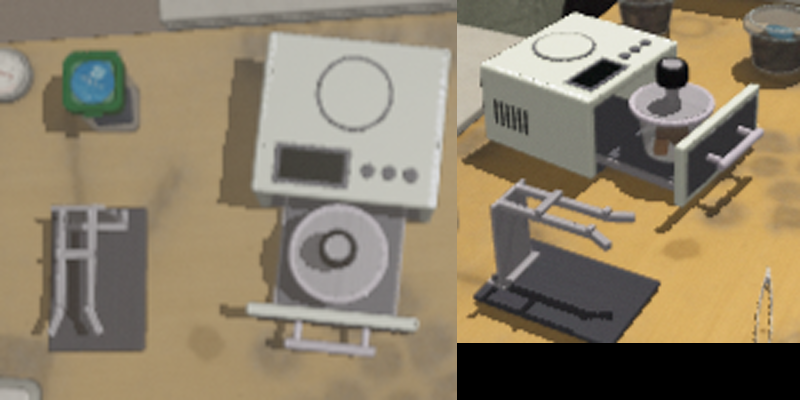

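The crop confirms it: the clear cup with wood, metal lid and black knob stands in the drawer tray. The holder fork opens toward the robot (-x). I'll move the wrist camera over both for close measurement.

Emit:
{"method": "step_arm", "body": {
  "increments": [
    [[1,0.0,0,-0.05,0,0,0],[1,0.03,-0.03,-0.08,0,0,2],[1,0.06,-0.07,-0.12,0,0,4],[1,0.466,-0.555,-0.12,0,0,24.85],[1,0.466,-0.555,-0.12,0,0,24.85],[1,0.466,-0.555,-0.12,0,0,24.85],[1,0.466,-0.555,-0.12,0,0,24.85],[1,0.466,-0.555,-0.12,0,0,24.85],[1,0.466,-0.555,-0.12,0,0,24.85],[1,0.466,-0.555,-0.12,0,0,24.85],[1,0.466,-0.555,-0.12,0,0,24.85],[1,0.466,-0.555,-0.12,0,0,24.85]]
  ]
}}

```text
time_s: 1.35
position: [0.4002, -0.0598, 0.2967]
orientation: [1.0, -0.0, 0.0, 0.0]
force: [1.7, -0.2, 0.2]
gripper_width: 0.0939
grip_force: 0.0
```

Emit:
{"method": "step_arm", "body": {
  "increments": [
    [[1,0.04,-0.17,-0.02,0,0,0],[1,0.04,-0.17,-0.02,0,0,0],[1,0.04,-0.17,-0.02,0,0,0],[1,0.04,-0.17,-0.02,0,0,0],[1,0.04,-0.17,-0.02,0,0,0],[1,0.04,-0.17,-0.02,0,0,0],[1,0.04,-0.17,-0.02,0,0,0]]
  ]
}}

```text
time_s: 2.05
position: [0.4401, 0.1072, 0.3164]
orientation: [1.0, -0.001, -0.0, 0.0]
force: [0.2, 0.3, 0.7]
gripper_width: 0.0942
grip_force: 0.0
```

Run:
```python
from h import *
s=shot('wrist','w1'); print(s['xyz'],sense()['position'])
```

```text
[0.51987933 0.10759297 0.52188521] [0.4401719  0.10715501 0.31645335]
```

View pics/w1.png

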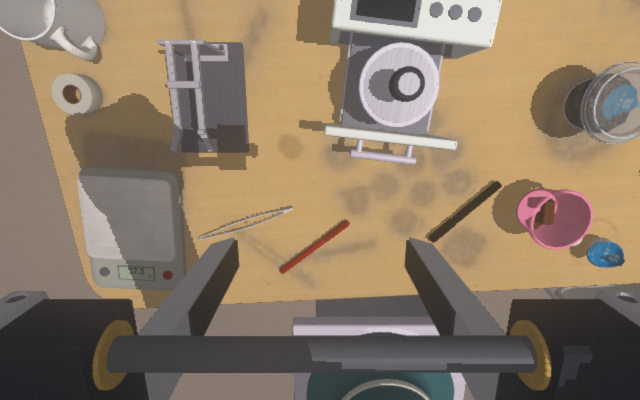

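The wrist view shows the knob at (408,84), the lid plate at (399,84), the holder prongs at x≈172–200 and y≈40–150, the drawer pull at (384,156) and the analyser front edge at about y≈40. I'll take two more viewpoints for triangulation.

Emit:
{"method": "step_arm", "body": {
  "increments": [
    [[1,0.09,-0.06,0,0,0,0],[1,0.09,-0.06,0,0,0,0],[1,0.09,-0.06,0,0,0,0],[1,0.09,-0.06,0,0,0,0]]
  ]
}}

```text
time_s: 2.5
position: [0.5306, 0.1681, 0.3155]
orientation: [1.0, 0.0, -0.001, -0.0]
force: [-0.0, 0.2, -0.1]
gripper_width: 0.0939
grip_force: 0.0
```

Run:
```python
from h import *
s=shot('wrist','w2'); print(s['xyz'],sense()['position'])
```

```text
[0.61068767 0.16846517 0.52089374] [0.5298651  0.16766102 0.3161259 ]
```

Emit:
{"method": "step_arm", "body": {
  "increments": [
    [[1,0.02,0.12,0,0,0,0],[1,0.02,0.12,0,0,0,0],[1,0.02,0.12,0,0,0,0],[1,0.02,0.12,0,0,0,0],[1,0.02,0.12,0,0,0,0]]
  ]
}}

```text
time_s: 3.05
position: [0.5494, 0.0474, 0.3173]
orientation: [1.0, -0.001, 0.001, 0.0]
force: [0.5, 0.6, -0.0]
gripper_width: 0.0937
grip_force: 0.0
```

Run:
```python
from h import *
s=shot('wrist','w3'); print(s['xyz'],sense()['position'])
a=cv2.imread('pics/w2.png');b=cv2.imread('pics/w3.png')
c=np.zeros((600,800,3),np.uint8)
c[:300,:480]=cv2.resize(a,(480,300),interpolation=3); c[300:,:480]=cv2.resize(b,(480,300),interpolation=3)
# holder crop from w2
h=load('w2'); u,v=map(int,proj(h,(.52,.257,.1))); print(u,v)
x0=max(u-70,0);y0=max(v-110,0);k=a[y0:y0+220,x0:x0+117];print(x0,y0)
c[:600,480:480+319]=cv2.resize(k,(319,600),interpolation=2)
cv2.imwrite('pics/m1.png',c)
for n in('w1','w2','w3'):
    s=load(n);g=s['color'].astype(int)
    u,v=map(int,proj(s,(.539,.012,.13)));print(n,u,v)
    m=(g.max(2)<70).astype(np.uint8); 
    nl,l,st,ce=cv2.connectedComponentsWithStats(m)
    for i in range(1,nl):
        if st[i,4]>100 and abs(ce[i]-[u,v]).max()<80: print(st[i],ce[i])
```

```text
[0.62886169 0.04794697 0.52298408] [0.54946477 0.04838776 0.3172737 ]
250 180
180 70
w1 409 86
[ 357    0   58   21 1016] [386.78641732   8.53838583]
[389  68  17  31 128] [393.953125   84.0078125]
w2 458 169
[437 151  21  26 141] [442.84397163 160.71631206]
w3 351 185
```

View pics/m1.png

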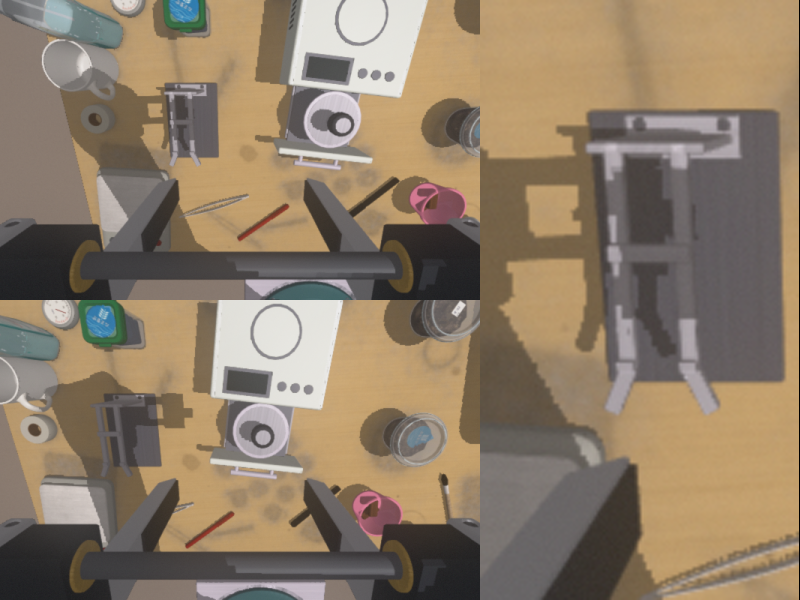

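Both views show the knob clearly: w2 at about (455,165), w3 at about (350,180). The holder in w2 has two prongs at crop x≈615 and 681, a cross bar at y≈253 and flared tips down to y≈412. Enlarging knob and holder for exact pixels.

Run:
```python
from h import *
c=np.zeros((600,800,3),np.uint8)
def put(n,x0,y0,w,h,X,Y,k):
    c[Y:Y+h*k,X:X+w*k]=cv2.resize(cv2.imread(f'pics/{n}.png')[y0:y0+h,x0:x0+w],None,fx=k,fy=k,interpolation=0)
put('w2',400,115,85,75,0,0,4)      # lid w2
put('w3',300,125,95,75,0,300,4)    # lid w3
put('w2',215,105,55,120,380,0,4)
put('w3',125,120,50,120,600,0,4)
for x in range(0,800,40): cv2.putText(c,str(x),(x,595),0,.3,(255,255,255))
cv2.imwrite('pics/m2.png',c)
```

```text
(no output)
```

View pics/m2.png

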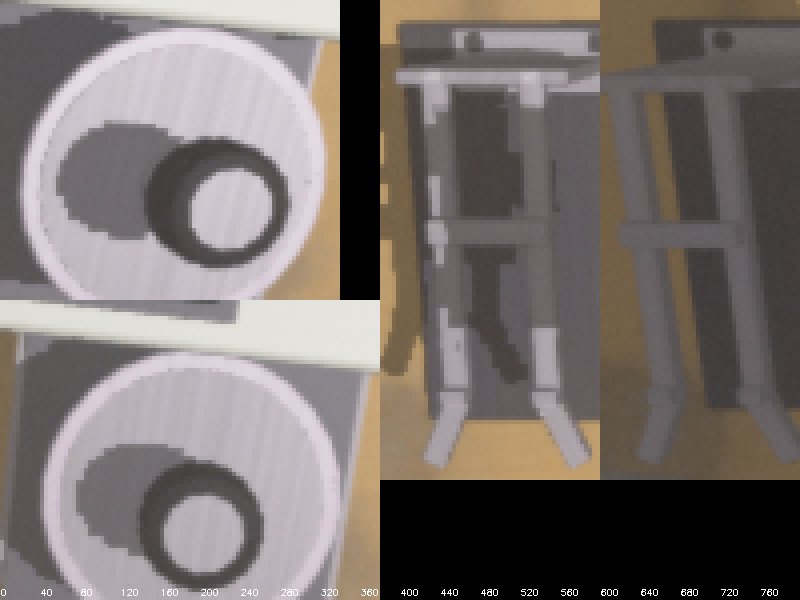

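Run:
```python
from h import *
w2,w3,w1=load('w2'),load('w3'),load('w1')
P=lambda n,a,b:print(n,a.round(4),np.round(b,4))
P('knobtop',*tri((w2,457,167),(w3,350.3,183.5)))
P('raisedrear',*tri((w2,244.8,201),(w3,152.3,215.8)))
P('crossbar',*tri((w2,241.3,162.5),(w3,145.3,178.3)))
for z in(.1,.104): print(onz(w2,244.8,201,z).round(4),onz(w3,152.3,215.8,z).round(4))
for z in(.103,.106): print('cb',onz(w2,241.3,162.5,z).round(4),onz(w3,145.3,178.3,z).round(4))
print('knob z.13',onz(w2,457,167,.13).round(4),onz(w3,350.3,183.5,.13).round(4))
# lid outer ellipse: w2 left22 right325 at y~170, top 28 ; w3 left 42 right 340
for s,x0,y0,L,Rr,T in((w2,400,115,(22,180),(325,165),(175,28)),(w3,300,125,(42,200),(340,200),(190,52))):
    print([onz(s,x0+p[0]/4-.5,y0+p[1]/4-.5,.081).round(4) for p in(L,Rr,T)])
# analyser/drawer heading: panel edge / prongs
g=lambda s,u,v,z:onz(s,u,v,z)[:2].round(4)
print('pull w1',g(w1,352,155,.05),g(w1,415,161,.05),'panel',g(w1,327,129,.086),g(w1,457,146,.086))
for s,x0,y0,X in((w2,215,105,380),(w3,125,120,600)):
    pass
a=[g(w2,215+(x-380)/4-.5,105+y/4-.5,.1) for x,y in((445,130),(455,340),(533,130),(545,340))];print('prongs',a)
```

```text
knobtop [0.542  0.0141 0.1314] [0.0001 0.0001]
raisedrear [0.4923 0.266  0.0982] [0.0001 0.0001]
crossbar [0.5421 0.2667 0.101 ] [0. 0.]
[0.493  0.2656 0.1   ] [0.4928 0.2651 0.1   ]
[0.4941 0.2647 0.104 ] [0.4941 0.263  0.104 ]
cb [0.5425 0.2662 0.103 ] [0.5425 0.2656 0.103 ]
cb [0.543  0.2655 0.106 ] [0.5431 0.2641 0.106 ]
knob z.13 [0.5419 0.0135 0.13  ] [0.5415 0.0139 0.13  ]
[array([0.5429, 0.0617, 0.081 ]), array([ 0.5477, -0.0346,  0.081 ]), array([0.5902, 0.0174, 0.081 ])]
[array([0.5427, 0.0623, 0.081 ]), array([ 0.5425, -0.0346,  0.081 ]), array([0.59  , 0.0151, 0.081 ])]
pull w1 [0.4541 0.0655] [ 0.4458 -0.0212] panel [0.4913 0.1004] [ 0.4703 -0.0627]
prongs [array([0.5729, 0.2776]), array([0.5079, 0.2792]), array([0.5729, 0.2512]), array([0.508 , 0.2509])]
```

Knob axis is at (0.542, 0.014) with its top at 0.131. The holder seat is near (0.5165, 0.265) with yaw about 0 and prong tops about 0.10. Both agree with the stated heights. Descending to grasp the knob.

Emit:
{"method": "step_arm", "body": {
  "increments": [
    [[1,-0.007,0.034,0.05,0,0,0],[1,-0.007,0.034,0.1,0,0,0],[1,-0.007,0.034,0.14,0,0,0],[1,-0.007,0.034,0.17,0,0,0],[1,-0.007,0.034,0.19,0,0,0],[1,-0.007,0.034,0.2,0,0,0],[1,-0.007,0.034,0.208,0,0,0],[1,-0.007,0.034,0.208,0,0,0],[1,-0.007,0.034,0.208,0,0,0]]
  ]
}}

```text
time_s: 4.0
position: [0.5437, 0.0144, 0.1095]
orientation: [1.0, 0.0, 0.001, 0.0]
force: [0.8, 0.7, -0.1]
gripper_width: 0.0941
grip_force: 0.0
```

Emit:
{"method": "step_arm", "body": {
  "increments": [
    [[0.5,-0.001,0,0,0,0,0],[0.4,-0.001,0,0,0,0,0],[0.3,-0.001,0,0,0,0,0],[0.2,-0.001,0,0,0,0,0],[0.2,-0.001,0,0,0,0,0],[0.2,-0.001,0,0,0,0,0],[0.2,-0.001,0,0,0,0,0],[0.2,-0.001,0,0,0,0,0]]
  ],
  "squeeze": 25
}}

```text
time_s: 4.8
position: [0.5422, 0.0142, 0.1086]
orientation: [1.0, 0.0, -0.0, -0.0]
force: [-0.8, -0.0, -0.1]
gripper_width: 0.033
grip_force: 0.0
```

Emit:
{"method": "step_arm", "body": {
  "increments": [
    [[0.1,0,0,0,0,0,0],[0.1,0,0,0,0,0,0],[0.1,0,0,0,0,0,0],[0.1,0,0,0,0,0,0]]
  ],
  "squeeze": 25
}}

```text
time_s: 5.2
position: [0.5422, 0.0142, 0.1086]
orientation: [1.0, 0.0, -0.0, -0.0]
force: [-0.1, 0.0, 0.0]
gripper_width: 0.0096
grip_force: 0.0
```

The fingers closed past the knob, so I'm looking.

Run:
```python
from h import *
a=shot('wrist','w4');b=shot('scene','s4');c=np.zeros((600,640,3),np.uint8)
A=a['color'][:,:,::-1];B=b['color'][:,:,::-1]
c[:300,:480]=cv2.resize(A,(480,300));c[300:,:480]=cv2.resize(B[150:275,220:420],(480,300),interpolation=2)
cv2.imwrite('pics/m3.png',c);print(sense())
```

```text
{'time_s': 5.3, 'q': array([ 0.39640231,  0.41298254, -0.59223083,  1.87210483,  0.28103939,
        0.94003   , -1.89523131]), 'qvel': array([ 1.29428195e-03,  9.73657121e-04, -1.38721404e-03,  2.14152008e-04,
       -2.73519991e-04,  7.68613476e-05, -2.25569408e-04]), 'effort': array([-6.22843640e-03, -7.20502925e+01, -9.49211866e+00, -3.69961524e+01,
        2.30418483e-02, -7.44040380e-02, -6.38064807e-05]), 'position': array([0.54223811, 0.01421194, 0.10857595]), 'orientation': array([ 9.99999998e-01,  4.06446129e-05, -3.78952513e-05, -2.01410022e-05]), 'force': array([ 0.03104487,  0.17103601, -0.64175268]), 'ft_torque': array([ 0.01545705, -0.01060202, -0.00606546]), 'grip_force': 0.0, 'gripper_width': 0.009388183023097973}
```

View pics/m3.png

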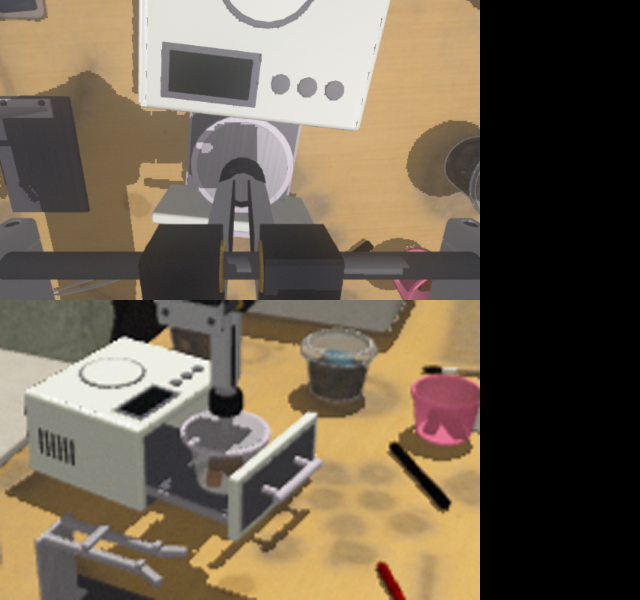

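Run:
```python
from h import *
s=load('s4');w=load('w4')
for n,p in [('tcp',(.5422,.0142,.1086)),('tcp+2cm',(.5422,.0142,.1286)),('knobtop',(.542,.0138,.131)),('knobbot',(.542,.0138,.107))]: print(n,np.round(proj(s,p),1),np.round(proj(w,p),1))
c=np.zeros((400,800,3),np.uint8)
def put(n,x0,y0,w,h,X,k): c[:h*k,X:X+w*k]=cv2.resize(cv2.imread(f'pics/{n}.png')[y0:y0+h,x0:x0+w],None,fx=k,fy=k,interpolation=0)
put('scene0',285,170,60,66,0,6)
put('s4',285,170,60,66,400,6)
cv2.imwrite('pics/m4.png',c)
```

```text
tcp [313.7 194.9] [322.  235.5]
tcp+2cm [313.7 188. ] [322.1 248. ]
knobtop [313.9 187.1] [322.8 250. ]
knobbot [313.8 195.4] [322.6 234.9]
```

View pics/m4.png

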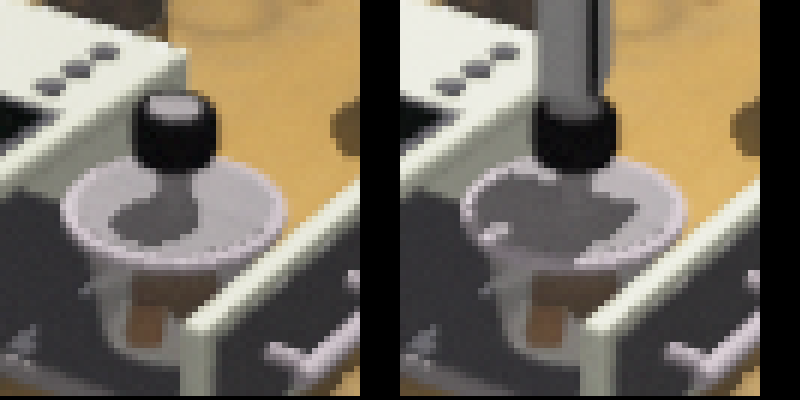

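Fingertips look to sit right at the knob's top (row ~187), about 20 mm above the reported TCP. I'll raise, open, and measure the true fingertip height with the scene camera numerically.

Emit:
{"method": "step_arm", "body": {
  "increments": [
    [[0.1,0,0,-0.03,0,0,0],[0.1,0,0,-0.06,0,0,0],[0.1,0,0,-0.06,0,0,0],[0.1,0,0,-0.06,0,0,0]]
  ]
}}

```text
time_s: 5.7
position: [0.5424, 0.0141, 0.1688]
orientation: [1.0, -0.0, 0.0, 0.0]
force: [0.2, -0.2, -0.6]
gripper_width: 0.009
grip_force: 0.0
```

Run:
```python
from h import *
s=shot('scene','s5');st=sense();p=st['position'];print(p,st['gripper_width'],st['force'])
d=(np.abs(s['color'].astype(int)-load('s4')['color']).sum(2)>60)
d0=(np.abs(s['color'].astype(int)-load('scene0')['color']).sum(2)>60)
print('tcp px',proj(s,p),'+2cm',proj(s,p+[0,0,.02]))
for r in range(158,196,2): print(r,'s5-scene0 cols',np.flatnonzero(d0[r,290:340])[[0,-1]]+290 if d0[r,290:340].any() else '-', s['color'][r,304:326:3].sum(1))
```

```text
[0.54197542 0.01403652 0.16808494] 0.00950811473110781 [ 0.328675   -0.77385544 -0.8461026 ]
tcp px (np.float64(313.9021623520745), np.float64(173.90260387474314)) +2cm (np.float64(313.9492383842043), np.float64(166.57457305759283))
158 s5-scene0 cols [316 320] [401 352 340 346 198 310 219 220]
160 s5-scene0 cols [308 319] [243 262 334 339 196 316 235 231]
162 s5-scene0 cols [307 318] [214 234 337 341 199 273 231 236]
164 s5-scene0 cols [309 317] [150 176 297 301 337 233 232 229]
166 s5-scene0 cols - [177 173 175 298 443 457 459 415]
168 s5-scene0 cols - [174 179 167 353 427 419 436 427]
170 s5-scene0 cols - [170 163 150 390 452 464 466 455]
172 s5-scene0 cols - [165 166 155 398 457 470 470 470]
174 s5-scene0 cols - [337 168 275 400 429 445 453 446]
176 s5-scene0 cols - [712 661 540 437 447 443 444 451]
178 s5-scene0 cols - [396 699 705 671 528 468 472 471]
180 s5-scene0 cols - [674 698 700 522 470 479 474 478]
182 s5-scene0 cols - [700 702 608 389 482 485 483 488]
184 s5-scene0 cols - [701 610 390 330 485 484 484 486]
186 s5-scene0 cols [310 315] [615 400 240 266 442 274 491 483]
188 s5-scene0 cols [309 318] [404 153 243 267 264  49 488 488]
190 s5-scene0 cols [313 316] [374 120  36  97  86  24 473 486]
192 s5-scene0 cols - [394 119  40  45  42  47 462 476]
194 s5-scene0 cols - [395 144  44  45  40  36 472 494]
```

Emit:
{"method": "step_arm", "body": {
  "increments": [
    [[0.6,0,0,0,0,0,0],[0.6,0,0,0,0,0,0],[0.6,0,0,0,0,0,0],[0.6,0,0,0,0,0,0],[0.6,0,0,0,0,0,0],[0.6,0,0,0,0,0,0]]
  ]
}}

```text
time_s: 6.35
position: [0.5422, 0.0142, 0.1685]
orientation: [1.0, 0.0, -0.0, -0.0]
force: [0.1, -0.4, 0.5]
gripper_width: 0.054
grip_force: 0.0
```

Run:
```python
from h import *
s=shot('scene','s6');st=sense();p=st['position'];w=st['gripper_width'];print(p,w,st['force'])
d0=(np.abs(s['color'].astype(int)-load('scene0')['color']).sum(2)>60)
for sg in(-1,1): print('tip px',proj(s,p+[0,sg*w/2,0]),'+2cm',proj(s,p+[0,sg*w/2,.02]))
for r in range(150,206,2):
    print(r,np.flatnonzero(d0[r,285:345])+285)
```

```text
[0.5422485  0.01418575 0.16856273] 0.055785422028651985 [-1.65536658  0.58800489 -0.9470289 ]
tip px (np.float64(318.6639856111565), np.float64(169.51059364039915)) +2cm (np.float64(318.7540323820945), np.float64(162.29206718281333))
tip px (np.float64(308.6836956491049), np.float64(178.13104273441368)) +2cm (np.float64(308.681572252407), np.float64(170.68363698099841))
150 [316 317 318 319 320 321]
152 [308 310 311 316 317 318 319 320 321]
154 [303 304 305 306 316 317 318 319 320 321]
156 [310 311 316 317 318 319 320 321 322 323]
158 [316 317 318 319 320 321 322 323]
160 [303 304 305 306 307 308 309 310 317 318 319 320 321]
162 [303 304 305 306 307 308 309 310 311 312]
164 [303 304 305 306 307 308 309 310 311 312]
166 [303 304 305 306 307 308 309 310 311 312]
168 [306 307 308 309 310 311 312]
170 []
172 []
174 []
176 []
178 []
180 []
182 []
184 []
186 [310 311 312 313 314 315]
188 [309 310 311 312 313 314 315 316 317 318]
190 [312 313 314 315 316]
192 []
194 []
196 []
198 []
200 []
202 []
204 [295 296 297 298 299 300 301 302 303 304]
```

The tips really end about 24 mm above the reported TCP (consistent shut and open, laterally fine). So I'll command the TCP 24 mm lower: z ≈ 0.085 for tips at 0.109.

Emit:
{"method": "step_arm", "body": {
  "increments": [
    [[0.8,0,0,0,0,0,0],[0.8,0,0,0.02,0,0,0],[0.8,0,0,0.04,0,0,0],[0.8,0,0,0.055,0,0,0],[0.8,0,0,0.065,0,0,0],[0.8,0,0,0.075,0,0,0],[0.8,0,0,0.083,0,0,0],[0.8,0,0,0.083,0,0,0]]
  ]
}}

```text
time_s: 7.2
position: [0.5419, 0.0142, 0.0848]
orientation: [1.0, 0.0, -0.001, -0.0]
force: [-0.5, -0.2, 0.0]
gripper_width: 0.0752
grip_force: 0.0
```

Emit:
{"method": "step_arm", "body": {
  "increments": [
    [[0.4,0,0,0,0,0,0],[0.3,0,0,0,0,0,0],[0.3,0,0,0,0,0,0],[0.25,0,0,0,0,0,0],[0.25,0,0,0,0,0,0],[0.25,0,0,0,0,0,0],[0.25,0,0,0,0,0,0],[0.25,0,0,0,0,0,0]]
  ],
  "squeeze": 25
}}

```text
time_s: 8.0
position: [0.5423, 0.0142, 0.0857]
orientation: [1.0, -0.0, 0.0, -0.0]
force: [0.3, -0.8, 2.3]
gripper_width: 0.0353
grip_force: 25.0
```

Gripped at 35 mm with 25 N. Lifting.

Emit:
{"method": "step_arm", "body": {
  "increments": [
    [[0.25,0,0,-0.005,0,0,0],[0.25,0,0,-0.015,0,0,0],[0.25,0,0,-0.03,0,0,0],[0.25,0,0,-0.05,0,0,0],[0.25,0,0,-0.07,0,0,0],[0.25,0,0,-0.07,0,0,0]]
  ]
}}

```text
time_s: 8.6
position: [0.5438, 0.0144, 0.159]
orientation: [1.0, 0.0, 0.002, 0.0]
force: [0.0, 0.8, -0.6]
gripper_width: 0.0356
grip_force: 25.0
```

Run:
```python
from h import *
a=shot('scene','s7');b=shot('wrist','w7');st=sense();print(st['position'],st['gripper_width'],st['grip_force'],st['force'])
c=np.zeros((400,800,3),np.uint8)
c[:,:400]=cv2.resize(a['color'][130:260,240:370,::-1],(400,400));c[:250,400:]=cv2.resize(b['color'][:,:,::-1],(400,250))
cv2.imwrite('pics/m5.png',c)
```

```text
[0.54242054 0.01410311 0.15622803] 0.03540403974428765 24.997857213020325 [-0.31770369  0.19550483 -0.89817635]
```

View pics/m5.png

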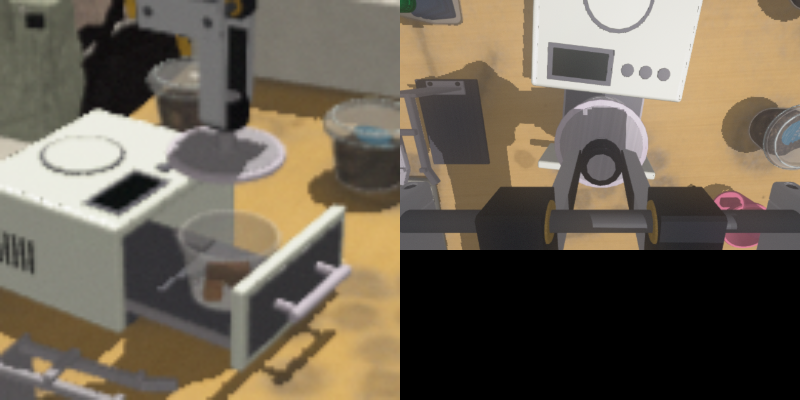

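The lid is off and level, the cup still stands in the recess. Travelling to the staging point in front of the fork.

Emit:
{"method": "step_arm", "body": {
  "increments": [
    [[0.25,-0.14,0,0,0,0,0],[0.25,-0.142,-0.03,0,0,0,0],[0.25,-0.142,-0.06,0,0,0,0],[0.25,-0.142,-0.1,0,0,0,0],[0.25,-0.142,-0.14,0,0,0,0],[0.25,-0.142,-0.18,0,0,0,0],[0.25,-0.142,-0.21,0,0,0,0],[0.25,-0.142,-0.235,0,0,0,0],[0.25,-0.142,-0.251,0,0,0,0],[0.25,-0.142,-0.251,0,0,0,0],[0.25,-0.142,-0.251,0,0,0,0]]
  ]
}}

```text
time_s: 9.8
position: [0.3998, 0.2647, 0.155]
orientation: [1.0, 0.0, -0.001, 0.0]
force: [0.1, -0.0, -1.4]
gripper_width: 0.0353
grip_force: 25.0
```

Run:
```python
from h import *
w=shot('wrist','w8');s=shot('scene','s8');st=sense();p=st['position'];print(p,st['gripper_width'],st['grip_force'])
for z in (.04,.0455,.05): print('knobtop pred',z,proj(w,p+[0,0,z]))
def disk(im,c,r=40):
    g=im.astype(int).sum(2);u,v=map(int,c);sub=g[v-r:v+r,u-r:u+r]
    for row in range(v-24,v+25,3): print(row,g[row,u-24:u+25:3])
disk(w['color'],proj(w,p+[0,0,.0455]))
```

```text
[0.40024588 0.26412209 0.15531907] 0.03576402480410157 24.99785542488098
knobtop pred 0.04 (np.float64(323.27356866939067), np.float64(262.63567533708357))
knobtop pred 0.0455 (np.float64(323.33901025759064), np.float64(267.39629135381244))
knobtop pred 0.05 (np.float64(323.39556231086976), np.float64(271.5102289586996))
243 [152 161 162 166 169 156 161 157 162 167 175 167 167 174 172 170 183]
246 [166 157 159 161 162 160 170 181 196 181 173 167 176 174 175 179 175]
249 [156 161 160 157 262 342 342 333 354 342 331 217 169 174 175 179 176]
252 [159 158 184 338 342 337 343 343 344 335 340 341 343 188 172 179 184]
255 [155 192 348 341 341 338 339 343 347 337 337 346 343 334 179 173 172]
258 [159 323 344 348 342 339 338 352 335 336 338 346 350 336 323 176 171]
261 [182 339 344 347 339 345 342 349 342 336 336 344 341 341 351 210 178]
264 [318 342 346 344 342 339 338 355 340 332 338 348 341 342 348 239 177]
267 [320 344 347 347 338 343 346 352 334 342 345 351 344 342 344 273 171]
270 [250 340 344 346 342 344 342 346 333 336 332 340 339 344 344 319 171]
273 [204 341 343 341 338 342 346 347 339 338 343 347 342 346 339 227 171]
276 [174 344 344 339 341 338 350 341 337 337 345 346 338 346 333 162 176]
279 [164 199 345 341 342 346 351 339 338 339 345 348 344 339 212 168 174]
282 [165 156 264 343 337 340 351 337 340 340 349 341 349 262 170 173 169]
285 [164 158 164 230 332 341 347 342 338 342 344 327 188 166 169 172 321]
288 [311 161 160 163 160 191 295 320 256 245 206 169 166 167 170 237 566]
291 [645 580 168 163 166 165 166 167 168 158 165 171 172 218 559 636 645]
```

Run:
```python
from h import *
x=tri((load('w1'),183,173),(load('w2'),224,229));print(x)
```

```text
(array([ 0.41706561,  0.32492271, -0.0075155 ]), [np.float64(0.0024477088419327026), np.float64(0.002447708841932695)])
```

Scale is low and clear. Lowering at staging so the knob underside is at ~0.108.

Emit:
{"method": "step_arm", "body": {
  "increments": [
    [[0.25,0.004,0,0.025,0,0,0],[0.25,0.004,-0.001,0.045,0,0,0],[0.25,0.004,-0.001,0.06,0,0,0],[0.25,0.004,-0.001,0.069,0,0,0],[0.25,0.004,-0.001,0.069,0,0,0],[0.25,0.004,-0.001,0.069,0,0,0]]
  ]
}}

```text
time_s: 10.5
position: [0.4045, 0.2663, 0.0871]
orientation: [1.0, 0.0, 0.0, -0.0]
force: [-0.7, 0.4, -0.9]
gripper_width: 0.0356
grip_force: 25.0
```

Run:
```python
from h import *
w=shot('wrist','w9');s=shot('scene','s9');print(sense()['position'],[proj(w,p) for p in((.4935,.265,.1),(.4665,.265,.1),(.543,.265,.106))])
c=np.zeros((580,800,3),np.uint8)
c[:,:435]=cv2.resize(w['color'][0:200,246:396,::-1],(435,580),interpolation=0)
c[:365,435:]=cv2.resize(s['color'][200:320,200:320,::-1],(365,365),interpolation=0)
cv2.imwrite('pics/m6.png',c)
```

```text
[0.40461538 0.26641336 0.08732874] [(np.float64(324.5968208499995), np.float64(86.72316827521188)), (np.float64(324.46221235342574), np.float64(138.40270499172863)), (np.float64(324.99854763210743), np.float64(-24.165646286182522))]
```

View pics/m6.png

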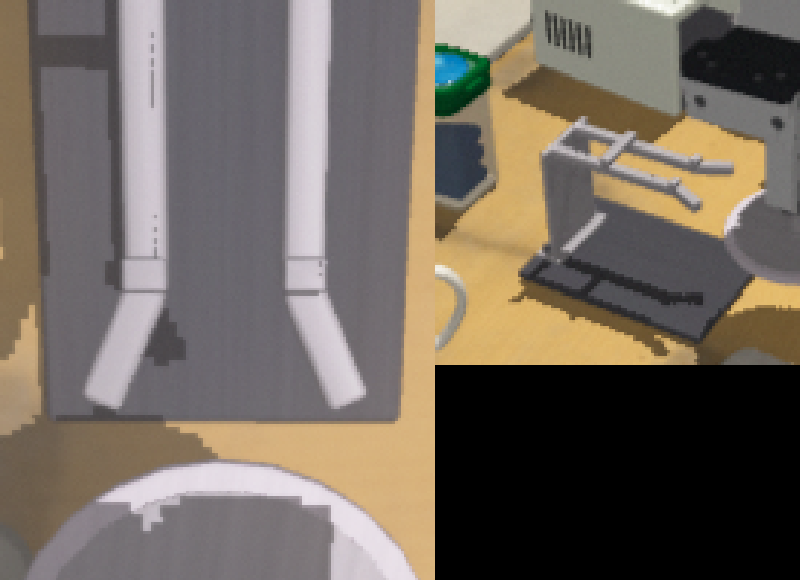

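The enlarged view shows the fork dead ahead. Gap centre is at crop x≈227, which gives y≈0.266. The raised ends are at rows 257–292, which gives a rear edge at x≈0.494 and seat x≈0.517. The lid is aligned, so I'm entering at this height.

Emit:
{"method": "step_arm", "body": {
  "increments": [
    [[0.25,0.01,0,0,0,0,0],[0.25,0.025,0,0,0,0,0],[0.25,0.04,0,0,0,0,0],[0.25,0.055,0,0,0,0,0],[0.25,0.07,0,0,0,0,0],[0.25,0.085,0,0,0,0,0],[0.25,0.098,0,0,0,0,0],[0.25,0.106,0,0,0,0,0],[0.25,0.112,0,0,0,0,0],[0.25,0.112,0,0,0,0,0]]
  ]
}}

```text
time_s: 11.6
position: [0.5167, 0.2662, 0.0865]
orientation: [1.0, -0.0, -0.0, -0.0]
force: [-1.0, 0.3, -0.6]
gripper_width: 0.0354
grip_force: 25.0
```

No contact on the way in. Lowering about 8 mm, watching the force.

Emit:
{"method": "step_arm", "body": {
  "increments": [
    [[0.25,0,0,0.003,0,0,0],[0.25,0,0,0.005,0,0,0],[0.25,0,0,0.007,0,0,0],[0.25,0,0,0.008,0,0,0],[0.25,0,0,0.008,0,0,0]]
  ]
}}

```text
time_s: 12.1
position: [0.516, 0.2662, 0.0795]
orientation: [1.0, 0.0, 0.0, 0.0]
force: [-7.1, -5.0, 18.9]
gripper_width: 0.035
grip_force: 25.0
```

Seated, with contact force as expected. Relax slightly, then open.

Emit:
{"method": "step_arm", "body": {
  "increments": [
    [[0.25,0,0,-0.001,0,0,0],[0.3,0,0,-0.001,0,0,0],[0.45,0,0,-0.001,0,0,0],[0.6,0,0,-0.001,0,0,0],[0.7,0,0,-0.001,0,0,0],[0.7,0,0,-0.001,0,0,0]]
  ]
}}

```text
time_s: 12.7
position: [0.5162, 0.2662, 0.0795]
orientation: [1.0, 0.0, -0.0, -0.0]
force: [-0.0, 0.3, 0.5]
gripper_width: 0.0628
grip_force: 0.0
```

Run:
```python
from h import *
w=shot('wrist','w10');s=sense();print(s['position'],s['gripper_width'],s['force'])
g=w['color'].astype(int).sum(2);f=lambda p:np.round(proj(w,p),1)
print(f((.517,.266,.124)),f((.495,.266,.1)))
m=((g>290)&(g<520)).astype(np.uint8);n,l,st,c=cv2.connectedComponentsWithStats(m)
u,v=map(int,f((.517,.266,.124)));i=l[v,u];print(st[i],c[i]); print(onz(w,*c[i],.124))
```

```text
[0.51620303 0.26622264 0.07955176] 0.0647321800194595 [ 0.2032025  -0.00725418 -0.24128935]
[322.6 265.5] [322.4 281.2]
[ 299  247   46   42 1466] [321.50818554 267.89222374]
[0.51566321 0.2665476  0.124     ]
```

Released; the knob stays at (0.516, 0.2665) with its top at ~0.124–0.126, i.e. seated. Withdrawing upward.

Emit:
{"method": "step_arm", "body": {
  "increments": [
    [[0.7,0,0,-0.01,0,0,0],[0.7,0,0,-0.03,0,0,0],[0.7,0,0,-0.06,0,0,0],[0.7,0,0,-0.1,0,0,0],[0.5,0,0,-0.13,0,0,0],[0.3,0,0,-0.13,0,0,0]]
  ]
}}

```text
time_s: 13.35
position: [0.5176, 0.2675, 0.2143]
orientation: [1.0, 0.0, 0.003, -0.001]
force: [-0.1, 0.6, 0.1]
gripper_width: 0.0533
grip_force: 0.0
```

Run:
```python
from h import *
w=shot('wrist','w11');s=shot('scene','s11');t=shot('top','t11');st=sense();print(st['position'])
# knob top disk in wrist
g=w['color'].astype(int).sum(2);u,v=map(int,proj(w,(.516,.266,.124)))
m=((g>290)&(g<520)).astype(np.uint8);n,l,stt,c=cv2.connectedComponentsWithStats(m)
i=l[v,u];print((u,v),stt[i],c[i],onz(w,*c[i],.124))
# scene: knob dark blob
for im,n in((s,'scene'),(t,'top')):
    u,v=proj(im,(.516,.266,.112));d=(im['color'].max(2)<75).astype(np.uint8)
    k,l,q,cc=cv2.connectedComponentsWithStats(d)
    for i in range(1,k):
        if q[i,4]>15 and abs(cc[i]-[u,v]).max()<15: print(n,(u,v),q[i],cc[i])
print('scene top/bot pred',proj(s,(.516,.266,.124)),proj(s,(.516,.266,.1)))
# drawer pull heading from w2: bar pixels bright below panel
```

```text
[0.51604484 0.26597013 0.2094217 ]
(323, 200) [    0     0   640   400 73705] [367.3758361  253.50931416] [0.4653594  0.22531511 0.124     ]
scene (np.float64(270.6278304216505), np.float64(248.0482170354365)) [262 239  18  19 217] [270.52534562 249.8202765 ]
top (np.float64(214.40032723851525), np.float64(217.63628764173345)) [ 161  171   96  103 1013] [209.90918065 209.35735439]
scene top/bot pred (np.float64(270.36711110050203), np.float64(243.25403430576517)) (np.float64(270.8850457111057), np.float64(252.77796661088576))
```

Scene camera confirms the knob at the seat (blob centred at col 270.5, rows 239–257, matching prediction). Now shutting the fingers and staging in front of the drawer pull, turned 7° to match the analyser.

Emit:
{"method": "step_arm", "body": {
  "increments": [
    [[0,-0.03,0.04,0,0,0,2],[0,-0.06,0.08,0,0,0,4],[0,-0.09,0.12,0,0,0,7],[0,-0.116,0.16,0,0,0,7],[0,-0.116,0.2,0,0,0,7],[0,-0.116,0.238,0,0,0,7],[0,-0.116,0.238,0.05,0,0,7],[0,-0.116,0.238,0.1,0,0,7],[0,-0.116,0.238,0.15,0,0,7],[0,-0.116,0.238,0.18,0,0,7],[0,-0.116,0.238,0.195,0,0,7],[0,-0.116,0.238,0.195,0,0,7]]
  ]
}}

```text
time_s: 14.7
position: [0.398, 0.0285, 0.0124]
orientation: [0.998, -0.061, -0.003, -0.0]
force: [-0.9, 0.3, -0.1]
gripper_width: 0.0004
grip_force: 0.0
```

Run:
```python
from h import *
w=shot('wrist','w12');st=sense();print(st['position'],st['orientation'],st['gripper_width'])
r=R.from_quat(st['orientation']);p=st['position']
im=cv2.cvtColor(w['color'],cv2.COLOR_RGB2GRAY)
# panel top outer edge in a vertical scan at several columns
hsv=cv2.cvtColor(w['color'],cv2.COLOR_RGB2HSV)
m=((hsv[:,:,1]<45)&(im>140)).astype(np.uint8)
k,l,q,c=cv2.connectedComponentsWithStats(m)
for i in range(1,k):
    if q[i,4]>300: print(q[i],c[i].round(1),onz(w,*c[i],.05).round(3),onz(w,*c[i],.086).round(3))
for y in(.07,.02,-.03): print(proj(w,(.45,y,.05)))
for u in (270,320,370): print(u,np.flatnonzero(np.diff(im[:330,u].astype(int))**2>600))
```

```text
[0.39899951 0.02853371 0.01376643] [ 9.98157758e-01 -6.06505886e-02 -1.59245799e-03 -2.45769027e-04] 0.00037452054743774996
[358   0  57  41 647] [387.8  18.2] [ 0.51  -0.014  0.05 ] [ 0.503 -0.007  0.086]
[432   0  12  77 466] [437.6  38.6] [ 0.499 -0.035  0.05 ] [ 0.495 -0.024  0.086]
[   88    79   458    36 14820] [317.   96.6] [0.481 0.021 0.05 ] [0.481 0.02  0.086]
[ 223  115  190   57 4983] [317.6 155. ] [0.454 0.024 0.05 ] [0.459 0.023 0.086]
(np.float64(225.92607549315085), np.float64(175.11713385157506))
(np.float64(326.51300450836214), np.float64(162.95711783851544))
(np.float64(429.1284319872105), np.float64(150.55187539254064))
270 [ 81 112 113 115 141 190 208 216 244 247 268 297 298]
320 [ 35  36  81 112 115 139 182 239]
370 [ 80  81 112 115 297 298]
```

Panel is square to the tool (edge rows equal across columns) and the pull is centred ahead. Pushing gently.

Emit:
{"method": "step_arm", "body": {
  "increments": [
    [[0,0.012,0,0,0,0,0],[0,0.022,0,0,0,0,0],[0,0.03,0,0,0,0,0],[0,0.036,0,0,0,0,0],[0,0.041,0,0,0,0,0],[0,0.047,0,0,0,0,0],[0,0.054,0,0,0,0,0],[0,0.062,0,0,0,0,0],[0,0.07,0,0,0,0,0],[0,0.078,0,0,0,0,0],[0,0.086,0,0,0,0,0],[0,0.094,0,0,0,0,0]]
  ]
}}

```text
time_s: 15.95
position: [0.4942, 0.0168, 0.0145]
orientation: [0.998, -0.061, -0.0, -0.0]
force: [-0.8, 0.8, 1.4]
gripper_width: 0.0003
grip_force: 1.0
```

Emit:
{"method": "step_arm", "body": {
  "increments": [
    [[0,0.008,0,0,0,0,0],[0,0.016,0,0,0,0,0],[0,0.023,0,0,0,0,0],[0,0.029,0,0,0,0,0],[0,0.034,0,0,0,0,0],[0,0.038,0,0,0,0,0],[0,0.041,0,0,0,0,0],[0,0.044,0,0,0,0,0]]
  ]
}}

```text
time_s: 16.75
position: [0.5373, 0.0114, 0.0146]
orientation: [0.998, -0.061, -0.0, -0.0]
force: [-1.8, 1.5, -0.3]
gripper_width: 0.0003
grip_force: 0.8
```

Run:
```python
from h import *
s=shot('scene','s13');st=sense();print(st['position'],st['force'])
```

```text
[0.53775967 0.01124925 0.01461245] [-0.58353534 -0.52763659  1.08463808]
```

Emit:
{"method": "step_arm", "body": {
  "increments": [
    [[0,0.002,0,0,0,0,0],[0,0.004,0,0,0,0,0],[0,0.005,0,0,0,0,0],[0,0.006,0,0,0,0,0],[0,0.006,0,0,0,0,0]]
  ]
}}

```text
time_s: 17.3
position: [0.5413, 0.0108, 0.0143]
orientation: [0.998, -0.061, -0.002, 0.0]
force: [-13.1, 1.6, 9.9]
gripper_width: 0.0007
grip_force: 6.9
```

Emit:
{"method": "step_arm", "body": {
  "increments": [
    [[0,0.001,0,0,0,0,0],[0,0.001,0,0,0,0,0],[0,0.001,0,0,0,0,0]]
  ]
}}

```text
time_s: 17.6
position: [0.5414, 0.0108, 0.0142]
orientation: [0.998, -0.061, -0.003, 0.0]
force: [-19.6, 2.3, 14.9]
gripper_width: 0.0001
grip_force: 9.9
```

Emit:
{"method": "step_arm", "body": {
  "increments": [
    [[0,-0.015,0,0,0,0,0],[0,-0.05,0,0,0,0,0],[0,-0.095,0,0,0,0,0],[0,-0.135,0,0,0,0,0],[0,-0.145,0,0,0,0,0],[0,-0.145,0,0,0,0,0]]
  ]
}}

```text
time_s: 18.2
position: [0.3998, 0.028, 0.0149]
orientation: [0.998, -0.061, 0.0, 0.0]
force: [-0.0, -0.0, -0.2]
gripper_width: 0.0007
grip_force: 0.0
```

Run:
```python
from h import *
w=shot('wrist','w14');s=shot('scene','s14');t=shot('top','t14');st=sense();print(st['position'],st['force'])
a=load('w12')
im=cv2.cvtColor(w['color'],cv2.COLOR_RGB2GRAY)
# pull bar front edge, same edges as in w12
for n,W in(('open',a),('now',w)):
    g=cv2.cvtColor(W['color'],cv2.COLOR_RGB2GRAY).astype(int);hs=cv2.cvtColor(W['color'],cv2.COLOR_RGB2HSV)
    m=((hs[:,:,1]<45)&(g>140)).astype(np.uint8);k,l,q,c=cv2.connectedComponentsWithStats(m)
    for i in range(1,k):
        if q[i,4]>300: print(n,q[i],c[i].round(1))
    for u in (240,290,350): 
        e=np.flatnonzero(np.abs(np.diff(g[:230,u]))>25);print(n,u,e)
# jars/marker: change vs start in scene/top
for n0,im1 in(('top0',t),('scene0',s)):
    d=np.abs(load(n0)['color'].astype(int)-im1['color']).sum(2)>60
    for nm,p in(('jar',(.519,-.274,.04)),('marker',(.358,-.115,.01))):
        u,v=map(int,proj(im1,p));print(n0,nm,d[v-10:v+10,u-10:u+10].sum())
u,v=map(int,proj(s,(.516,.266,.112)));print((cv2.absdiff(load('s11')['color'],s['color'])[v-12:v+12,u-12:u+12].sum(2)>90).sum())
```

```text
[0.40184513 0.02817204 0.01482231] [ 0.37163321 -0.02383296  0.08817993]
open [358   0  57  41 647] [387.8  18.2]
open [432   0  12  77 466] [437.6  38.6]
open [   88    79   458    36 14820] [317.   96.6]
open [ 223  115  190   57 4983] [317.6 155. ]
open 240 [ 81 113 116]
open 290 [ 64  81 112 115 139 188]
open 350 [ 81 112 115 139 181 194 197]
now 240 []
now 290 [190]
now 350 [193 204 224]
top0 jar 0
top0 marker 0
scene0 jar 340
scene0 marker 0
15
```

Emit:
{"method": "step_arm", "body": {
  "increments": [
    [[0,0,0,-0.05,0,0,0],[0,0,0,-0.1,0,0,0],[0,0,0,-0.15,0,0,0],[0,0,0,-0.19,0,0,0],[0,0.04,0,-0.19,0,0,0],[0,0.04,0,-0.19,0,0,0],[0,0.04,0,-0.19,0,0,0]]
  ]
}}

```text
time_s: 19.05
position: [0.4408, 0.0233, 0.2044]
orientation: [0.998, -0.061, -0.0, -0.001]
force: [-1.0, 0.8, 0.1]
gripper_width: 0.0002
grip_force: 0.0
```

Run:
```python
from h import *
w=shot('wrist','w15');s=shot('scene','s15');t=shot('top','t15');print(sense()['position'])
a=load('w12');ex=np.array([np.cos(np.radians(7)),-np.sin(np.radians(7))])
x0=[onz(a,u,113.5,.086)[:2]@ex for u in(290,317,350)];print('panel outer open',np.round(x0,4))
for n,W,z in(('w15',w,.086),('w1',load('w1'),.086)):
  g=cv2.cvtColor(W['color'],cv2.COLOR_RGB2GRAY).astype(int)
  for y in(.07,.02,-.03):
    # scan along analyser x through (.5,y): print brightness against distance along ex
    ds=np.arange(.44,.62,.004);row=[]
    for d in ds:
        p=np.r_[ex*d+np.array([ex[1]*-1,ex[0]])*(y+.065),z];u,v=map(int,np.round(proj(W,p)));row.append(g[v,u] if 0<=v<400 and 0<=u<640 else -1)
    print(n,y,[(round(float(d),3),int(r)) for d,r in zip(ds,row)][::1] if y==.02 else '')
for nm,p in(('jar',(.519,-.274,.04)),('marker',(.358,-.115,.01)),('jarback',(.74,-.28,.04))):
    for n0,im in(('top0',t),('scene0',s)):
        d=np.abs(load(n0)['color'].astype(int)-im['color']).sum(2)>60
        u,v=map(int,proj(im,p));print(nm,n0,d[v-10:v+10,u-10:u+10].sum())
u,v=map(int,proj(s,(.516,.266,.112)));print('lid chg',(cv2.absdiff(load('s11')['color'],s['color'])[v-12:v+12,u-12:u+12].sum(2)>90).sum())
```

```text
[0.43958768 0.02350534 0.20417725]
panel outer open [0.4686 0.4686 0.4686]
w15 0.07 
w15 0.02 [(0.44, 167), (0.444, 169), (0.448, 169), (0.452, 168), (0.456, 169), (0.46, 169), (0.464, 168), (0.468, 163), (0.472, 158), (0.476, 157), (0.48, 155), (0.484, 155), (0.488, 158), (0.492, 158), (0.496, 159), (0.5, 154), (0.504, 147), (0.508, 142), (0.512, 144), (0.516, 142), (0.52, 143), (0.524, 139), (0.528, 140), (0.532, 149), (0.536, 154), (0.54, 101), (0.544, 170), (0.548, 203), (0.552, 143), (0.556, 145), (0.56, 106), (0.564, 78), (0.568, 80), (0.572, 113), (0.576, 223), (0.58, 228), (0.584, 151), (0.588, 111), (0.592, 199), (0.596, 229), (0.6, -1), (0.604, -1), (0.608, -1), (0.612, -1), (0.616, -1)]
w15 -0.03 
w1 0.07 
w1 0.02 [(0.44, 165), (0.444, 153), (0.448, 199), (0.452, 186), (0.456, 109), (0.46, 106), (0.464, 103), (0.468, 120), (0.472, 225), (0.476, 229), (0.48, 197), (0.484, 135), (0.488, 142), (0.492, 219), (0.496, 196), (0.5, 195), (0.504, 196), (0.508, 196), (0.512, 198), (0.516, 195), (0.52, 123), (0.524, 67), (0.528, 63), (0.532, 72), (0.536, 73), (0.54, 75), (0.544, 72), (0.548, 74), (0.552, 60), (0.556, 182), (0.56, 194), (0.564, 193), (0.568, 194), (0.572, 194), (0.576, 195), (0.58, 219), (0.584, 131), (0.588, 106), (0.592, 213), (0.596, 229), (0.6, 224), (0.604, 130), (0.608, 65), (0.612, 65), (0.616, 63)]
w1 -0.03 
jar top0 0
jar scene0 0
marker top0 3
marker scene0 0
jarback top0 0
jarback scene0 0
lid chg 55
```

Run:
```python
from h import *
for n in('s11','s15'):
    s=load(n);d=(s['color'].max(2)<75).astype(np.uint8);u,v=proj(s,(.516,.266,.112))
    k,l,q,c=cv2.connectedComponentsWithStats(d)
    for i in range(1,k):
        if q[i,4]>15 and abs(c[i]-[u,v]).max()<15: print(n,q[i],c[i])
w=load('w15')
print(proj(w,(.516,.2665,.124)))
job_done()
```

```text
s11 [262 239  18  19 217] [270.52534562 249.8202765 ]
s15 [262 239  18  20 224] [270.64285714 249.67857143]
(np.float64(18.28078713819633), np.float64(148.71466491096055))
the job is handed in; nothing more can be done
```

The job is handed in: the lid hangs by its knob in the fork seat, the drawer is pushed against its stop (about 105 mm of travel), and the jars and marker show no movement; I couldn't see the cup once the drawer was shut, so its standing in the recess isn't visually confirmed.

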